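# Clear the bay, dock the gel tank and twist the start knob

## Task

Get the gel tank ready and start the run. First move every amber jar and small grey slide box standing in front of the power supply into the flat steel tray, each standing upright on the tray floor; then slide the gel tank along the bench, without lifting it, until it is flush against the front of the power supply and centred between the tape marks; then twist the spring-return start knob clockwise to its stop, hold it there for a moment and let go so that it springs back. Leave the tip rack, the large blue-capped bottle and the casting plate alone, and see that everything is still in its place at the end.

Things in the scene. Friction and masses are not known exactly. Their poses are not given: they have to be found in the camera images.
- supply: power supply, fixed: a flat off-white box 180 (x) x 240 (y) x 50 mm high. Origin: centre of its underside, on the bench; its front face is the plane x = -90 mm in its own frame and faces roughly the robot. Its place and yaw vary (yaw within 0.07 rad)
- bay (a point): centre, on the bench, of the docking bay marked with black tape in front of the power supply: 150 mm in front (own -x) of the supply's centre, axes parallel to the supply's. A docked tank has its origin here, its 150 mm side flush with the supply's front and its x axis parallel to the supply's x
- tank: gel tank, loose, about 0.6 kg: open frosted box 120 (its x) x 150 (its y) x 60 mm high with 6 mm walls ; a raised blue gel bed (70 mm along y, 40 mm high) fills its middle, with a black comb on it. Origin: centre of its underside. It stands on the left or the right of the bay and slides on the bench at a push of about 3 to 8 N; keep it flat on the bench
- tray: shallow open steel tray, fixed, 150 (its x) x 210 (its y) mm outside, rim 14 mm above the bench, walls 4 mm, floor about 4 mm thick. Origin: centre of its underside. On the other side of the bay from the tank. Has room for all items in two rows 70 mm apart along x and three columns 70 mm apart along y
- knob (a joint): start knob on a round grey pod (60 mm in diameter, 6 mm high) that stands on top of the power supply. Value in rad: 0 at rest, grows clockwise seen from above, stop at 1.2 (about 70 degrees). A spring of up to about 0.16 N m returns it to 0 within a second of being let go
- knob_grip (a point): point on the knob's (vertical) axis, 6 mm below the top of its grip bar and 78 mm above the bench. The black grip bar is 50 mm long (along this point's x, which turns with the knob), 13 mm thick (y) and 20 mm high, its top 84 mm above the bench; grip it across its thickness from above. Below the bar is a disc 44 mm in diameter
- jar0: amber jar with white cap, a plain upright cylinder 38 mm in diameter and 50 mm high, about 90 g; absent in some runs. Origin: centre of its underside; z up along the jar
- jar1: amber jar with white cap, a plain upright cylinder 38 mm in diameter and 50 mm high, about 90 g; absent in some runs. Origin: centre of its underside; z up along the jar
- jar2: amber jar with white cap, a plain upright cylinder 38 mm in diameter and 50 mm high, about 90 g; absent in some runs. Origin: centre of its underside; z up along the jar
- box0: small closed grey slide box, 50 (its x) x 34 (its y) x 44 mm high, about 80 g; absent in some runs. Origin: centre of its underside
- box1: small closed grey slide box, 50 (its x) x 34 (its y) x 44 mm high, about 80 g; absent in some runs. Origin: centre of its underside
- box2: small closed grey slide box, 50 (its x) x 34 (its y) x 44 mm high, about 80 g; absent in some runs. Origin: centre of its underside
- tiprack: bystander: blue tip box with yellow top, 85 (x) x 125 (y) x 55 mm; leave alone. Origin: centre of its underside
- flask: bystander: large squat glass bottle with a blue cap and a pale label, 64 mm in diameter, 75 mm high; leave alone. Origin: centre of its underside
- castplate: bystander: clear-grey gel casting plate with two raised edges, 70 (x) x 110 (y) x 20 mm; leave alone. Origin: centre of its underside

How it is judged:
By the outcome, as a careful person would: the job done as asked, in the order asked, and still so for the second after the job is handed in, with the robot touching nothing.
Of jar0, jar1, jar2, box0, box1, box2 only 4 to 6 are there at a start; the rules pass over those that are not, and their reading is None.
At some moment in a run one of jar0, jar1, jar2, box0, box1, box2, tank may be knocked a few centimetres aside while the robot is not near it.
It also fails if it takes over 210 s, if anything falls off the work surface, if the arm or the gripper's body presses on something with over 40 N, if the wrist force passes 120 N, or if a joint passes its speed limit or range.

## Robot

A 7-joint arm with a two-finger parallel gripper is mounted at the origin on the work surface. World frame = base frame: x ahead of the robot, y to its left, z up, the work surface at z = 0. Lengths are in m, angles in degrees, forces in N, time in s.
With the tool pointing down it reaches from about 0.425 to 0.875 m from the base axis. Payload 4.7 kg.
Tool frame: the origin (TCP) lies at the centre of the arm's flange, where the gripper is bolted on; the fingertips stand 182 mm ahead of it and the grasp point (between the pads) lies 164 mm ahead of it (env.grip_depth is the distance from the TCP to the grasp point, in m); z points along the fingers, y is the line along which they close (so a half turn about z gives the same grasp; the last joint's range is limited). The gripper opens to 87 mm and grips with 3 to 60 N. Pads are 19 mm wide; open, the fingers measure 117 mm over their backs; the gripper's body (75 mm by 190 mm) begins 51 mm behind the grasp point.
Start: joints at [-64.337, 18.392, -4.016, 83.108, 1.295, 78.541, -3.26], TCP at [0.273, 0.59, 0.405] pointing down, gripper open.
Joint ranges: [-163.93, 163.93], [-17.29, 119.83], [-79.2, 71.16], [3.27, 140.29], [-89.18, 269.18], [5.43, 117.66], [-154.24, 154.24]. Speed limits (degrees/s): [147.25, 147.25, 180, 180, 180, 180, 180].

## Interface

Orientations are given as [roll, pitch, yaw] about the fixed x, y, z axes, in that order (R = Rz(yaw) Ry(pitch) Rx(roll)).
In Python, from cell import env gives the robot as it stands. The module is installed in compiled form; this text tells all that it offers.
- The arm moves only by the tool send_rows, never from a script. Its arguments are lists of equal length, an entry for each row: "xyz": the shift along the tool's x, y, z in m, a list of three; "rotation": the turn, a rotation vector about the tool's x, y, z in rad, a list of three; "jaw": the opening, from 0 (shut) to 1 (fully open). A call has 1 to 20 rows; each row shifts and turns the commanded pose from where the row before left it, along the tool's axes as they then stand; what a row does not reach is not made up. A row lasts 1/10 s, in which the tool goes at most 50 mm and 8.59 degrees, less where a joint would pass 70% of its speed; a pose out of reach is approached as far as the arm can. A call is refused whole if a number of a shift passes 0.05 or a number of a turn 0.15, either way. A call with a gripper value outside its range is refused whole. The fingers move at their own pace and stop on an object; "newtons" is the grip in N (left out, the last holds). Time passes only in rows, so rows that do not move let the fingers close. It gives the time, the measured TCP pose, the force, the opening and the grip force at its end, in the units of the state.
- env.get_obs(): the state, without advancing time (a new reading comes with each control period).
- env.read_camera(name): name is "scene" or "top"; returns a dict with "image" (400x640x3 uint8, blue, green, red), "fx", "fy", "cx", "cy" (pixels), "R" (3x3) and "t" (3): a world point X has camera coordinates R X + t. Camera axes: x right, y down, z forward; pixel columns grow to the right and rows downward; lengths in m; the calibration is good to about 2 mm. A picture is of the moment at which its call begins. There is no depth.
- env.sign_off(): hands the job in; it is judged then, once.
The state is a dict: "time_s": time; "qpos": joint angles; "joint_velocities": joint speeds; "effort": joint torques, N m; "tool_pos": TCP position; "tool_rot": TCP orientation; "force": force on the tool from outside, world axes, zero at the start; "wrist_torque": the same for the moment, N m; "grip_width": finger opening in m; "grasp_force": force on a finger pad.
Only numpy, scipy, OpenCV 4.12 (cv2) and the standard library are available. Lean on these libraries where they do the work, as an engineer would, in place of code of your own. Each camera call takes 0.05 s, during which the arm holds its last target. There are 200 camera calls.

## Working session

There is one attempt and no reset: what is moved stays moved. The work goes in short steps, Python scripts to look and compute and a tool call to move; the robot and the scene stay as the last step left them, time stands still between calls to the robot, and variables do not carry over. Pictures are saved under pics/ and viewed, at most 14 in all, crops included, and the job is handed in when it is done.

Besides the shell and the picture viewer there is one more tool, called after "Request:" by a JSON object that holds its "fn" and its "kwargs". send_rows: Moves the arm, as the interface text tells. Its arguments: {"type":"object","properties":{"xyz":{"type":"array"},"rotation":{"type":"array"},"jaw":{"type":"array"},"newtons":{"type":"number"}},"required":["xyz","rotation","jaw"]}

```bash
mkdir -p pics
cat > h.py <<'E'
import numpy as np, cv2
from cell import env
def ray(c,u,v,z):
    R=np.array(c["R"]);t=np.array(c["t"]).ravel()
    d=R.T@np.array([(u-c["cx"])/c["fx"],(v-c["cy"])/c["fy"],1.]);o=-R.T@t
    return o+d*(z-o[2])/d[2]
def proj(c,X):
    p=np.array(c["R"])@np.array(X)+np.array(c["t"]).ravel()
    return np.array([c["fx"]*p[0]/p[2]+c["cx"],c["fy"]*p[1]/p[2]+c["cy"]])
E
python3 - <<'E'
from h import *
for n in("top","scene"):
    c=env.read_camera(n);cv2.imwrite(f"pics/{n}0.png",c["image"]);R=np.array(c["R"]);print(n,c["fx"],(-R.T@np.array(c["t"]).ravel()).round(3),R.round(3).tolist())
print(env.get_obs())
E
```

```text
top 511.491988389106 [0.306 0.021 1.207] [[-0.014, -1.0, -0.012], [-0.98, 0.016, -0.196], [0.196, 0.009, -0.981]]
scene 424.3015091530213 [1.27  0.15  0.776] [[-0.195, 0.981, -0.004], [0.648, 0.126, -0.751], [-0.736, -0.149, -0.66]]
{'time_s': 0.1, 'qpos': array([-64.33872227,  18.43507727,  -4.01591168,  83.16828951,
         1.29545468,  78.54120427,  -3.25966447]), 'joint_velocities': array([ 0.02859718, -0.05370425,  0.11463976, -0.24099366,  0.06183132,
       -0.05704579, -0.1018601 ]), 'effort': array([ 1.19734586e-04, -4.92575848e+01, -4.05413378e-01, -3.13399172e+01,
       -6.40737754e-02,  3.95044894e-02,  8.05755462e-05]), 'tool_pos': array([0.27314315, 0.58962045, 0.40376436]), 'tool_rot': array([-1.79900689e+02,  5.82119561e-03,  1.55149117e+02]), 'force': array([ 0.18086208,  0.32856343, -0.03980214]), 'wrist_torque': array([4.26660005e-02, 4.34580187e-02, 3.29393247e-05]), 'grasp_force': 0.0, 'grip_width': 0.08738742524510566}
```

View pics/top0.png

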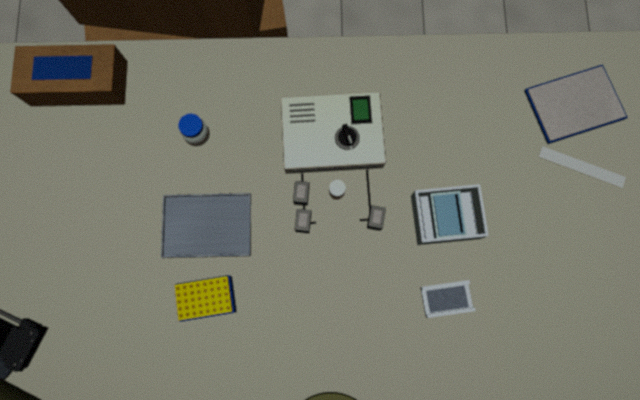

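View pics/scene0.png

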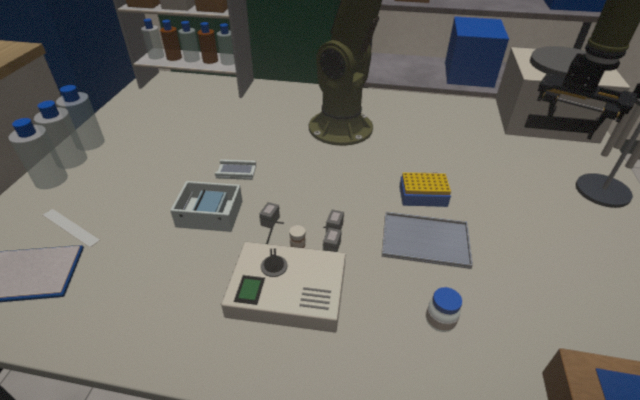

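The overview shows the supply at (333,132) with the knob at (347,136). There is one jar at (337,188) and three boxes at (302,192), (304,220) and (376,217). The tray is at (207,226) and the tank at (450,214). Next I'll take a zoomed crop for precise measuring.

Run:
```python
from h import *
im=cv2.imread("pics/top0.png")
cv2.imwrite("pics/crop0.png",cv2.resize(im[85:245,270:500],None,fx=3.4,fy=3.4,interpolation=cv2.INTER_CUBIC))
c=env.read_camera("top")
for n,u,v,z in [("jar",337,188,.05),("b0",302,192,.044),("b1",304,220,.044),("b2",376,217,.044),("tray",207,226,.014),("tank",450,214,.06),("knob",347,136,.08),("sup",333,132,.05),("rack",205,298,.055),("flask",191,126,.075)]: print(n,ray(c,u,v,z).round(3))
hsv=cv2.cvtColor(im,cv2.COLOR_BGR2HSV)
for p in [(302,190),(304,218),(377,215),(337,188),(300,230),(250,240),(207,226),(330,160),(350,168),(430,200),(445,215),(425,215)]: print(p,im[p[1],p[0]],hsv[p[1],p[0]])
```

```text
jar [ 0.565 -0.025  0.05 ]
b0 [0.558 0.056 0.044]
b1 [0.492 0.052 0.044]
b2 [ 0.497 -0.114  0.044]
tray [0.486 0.282 0.014]
tank [ 0.498 -0.28   0.06 ]
knob [ 0.681 -0.05   0.08 ]
sup [ 0.701 -0.019  0.05 ]
rack [0.319 0.273 0.055]
flask [0.713 0.312 0.075]
(302, 190) [114 120 123] [ 20  19 123]
(304, 218) [118 117 121] [173   8 121]
(377, 215) [116 121 124] [ 19  16 124]
(337, 188) [163 165 157] [ 83  12 165]
(300, 230) [40 42 43] [20 18 43]
(250, 240) [84 86 84] [60  6 86]
(207, 226) [102  95  84] [102  45 102]
(330, 160) [158 165 157] [ 64  12 165]
(350, 168) [36 40 40] [30 26 40]
(430, 200) [60 62 54] [83 33 62]
(445, 215) [134 123  90] [ 98  84 134]
(425, 215) [168 164 157] [101  17 168]
```

View pics/crop0.png

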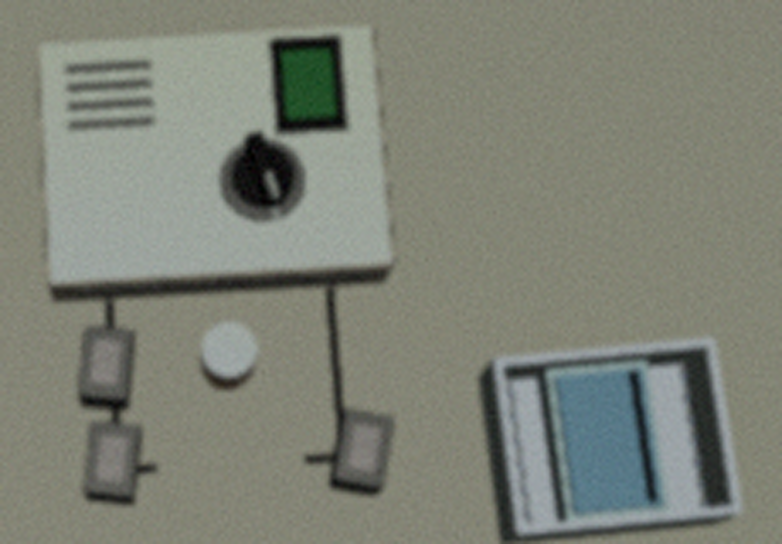

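The crop shows the knob bar running from about (255,135) to (275,200) and the jar cap at (229,352). The box labels are at (108,362), (113,460) and (363,445), and the tank's outer top corners are at about (490,362), (713,342), (740,512) and (510,538). I'll turn these into positions with masks.

```bash
cat >> h.py <<'E'
def mask(c,lo,hi):
    b=cv2.GaussianBlur(c["image"],(0,0),1.0); m=cv2.inRange(cv2.cvtColor(b,cv2.COLOR_BGR2HSV),np.array(lo),np.array(hi)); return m
def blobs(c,m,z,amin,amax,roi=(150,500,80,330)):
    """world centre, sizes and long-axis angle of each contour cast on the plane z"""
    out=[]; n=np.zeros_like(m); n[roi[2]:roi[3],roi[0]:roi[1]]=m[roi[2]:roi[3],roi[0]:roi[1]]
    for k in cv2.findContours(n,cv2.RETR_EXTERNAL,cv2.CHAIN_APPROX_NONE)[0]:
        if amin<cv2.contourArea(k)<amax:
            w=np.array([ray(c,*p[0],z)[:2]*1000 for p in k],np.float32)
            r=cv2.minAreaRect(w); a=r[2]; s=r[1]
            px=k.reshape(-1,2).mean(0)
            out.append((px.round(1).tolist(),(np.array(r[0])).round(1).tolist(),np.round(s,0).tolist(),round(a,1)))
    return out
E
python3 - <<'E'
from h import *
c=env.read_camera("top")
T=lambda x,y:(270+(x-1.2)/3.4,85+(y-1.2)/3.4)
b=cv2.GaussianBlur(c["image"],(0,0),1.0);h=cv2.cvtColor(b,cv2.COLOR_BGR2HSV)
for n,p in dict(bench=(420,330),label=(108,362),label2=(363,445),boxedge=(87,362),boxedge2=(132,362),cap=(229,350),sup=(200,240),tankrim=(600,350)).items():
    u,v=T(*p);print(n,b[round(v),round(u)],h[round(v),round(u)])
def poly(n,z,P):
    w=np.array([ray(c,*T(*p),z)[:2]*1000 for p in P]);e=np.roll(w,-1,0)-w
    print(n,w.mean(0).round(1),np.linalg.norm(e,axis=1).round(0),np.degrees(np.arctan2(e[:,1],e[:,0])).round(1))
poly("sup",.05,[(40,43),(372,27),(392,265),(52,286)])
poly("tank",.06,[(490,362),(713,342),(740,512),(510,538)])
poly("b0",.044,[(85,327),(135,330),(128,398),(80,396)])
poly("b1",.044,[(88,424),(142,428),(134,494),(84,492)])
poly("b2",.044,[(340,410),(394,416),(382,486),(332,482)])
poly("bar",.084,[(255,137),(275,200)])
for n,p,z in [("l0",(108,362),.044),("l1",(113,460),.044),("l2",(363,445),.044),("jar",(229,352),.05),("knob",(263,178),.06)]:print(n,ray(c,*T(*p),z).round(4))
print("dark",blobs(c,mask(c,(0,0,0),(180,255,62)),.0,40,3000))
print("bright",blobs(c,mask(c,(0,0,140),(180,30,255)),.05,40,9000))
E
```

```text
bench [117 133 133] [ 30  31 133]
label [118 122 125] [ 17  14 125]
label2 [120 124 127] [ 17  14 127]
boxedge [89 95 94] [35 16 95]
boxedge2 [78 85 84] [34 21 85]
cap [162 164 157] [ 81  11 164]
sup [157 164 157] [ 60  11 164]
tankrim [146 147 140] [ 86  12 147]
sup [706.7 -18.2] [235. 174. 234. 178.] [ -88.1 -177.7   92.7    2.6]
tank [ 499.8 -279.8] [151. 116. 153. 119.] [ -85.7 -175.6   95.6    3.3]
b0 [560.   57.9] [34. 48. 33. 48.] [-94.5 173.6  86.6  -4.4]
b1 [492.9  55.2] [37. 46. 34. 47.] [-95.2 172.4  86.8  -3.7]
b2 [ 497.8 -114.1] [37. 49. 34. 50.] [-97.4 168.1  84.5  -8.3]
bar [683.8 -51.3] [46. 46.] [-164.7   15.3]
l0 [0.5604 0.0572 0.044 ]
l1 [0.4925 0.0545 0.044 ]
l2 [ 0.5001 -0.1148  0.044 ]
jar [ 0.5647 -0.0255  0.05  ]
knob [ 0.6849 -0.0513  0.06  ]
dark [([415.8, 219.2], [498.0, -213.2], [116.0, 6.0], 4.7), ([475.6, 207.1], [519.0, -359.9], [107.0, 30.0], 16.3), ([334.3, 168.3], [625.0, -22.6], [8.0, 232.0], 2.5), ([346.9, 136.1], [706.2, -55.1], [48.0, 49.0], 57.8), ([360.1, 109.5], [776.3, -90.1], [69.0, 47.0], 2.5)]
bright [([448.4, 298.3], [310.9, -265.7], [72.0, 110.0], 7.2), ([424.5, 218.3], [492.1, -223.5], [105.0, 27.0], 6.5), ([461.5, 223.2], [495.9, -289.6], [101.0, 94.0], 4.6), ([462.9, 197.5], [540.6, -310.3], [189.0, 96.0], 56.1), ([337.2, 186.3], [569.4, -25.8], [37.0, 38.0], 24.9), ([331.9, 129.6], [709.5, -17.5], [176.0, 237.0], 2.5)]
```

```bash
cat >> h.py <<'E'
from scipy.spatial.transform import Rotation as Ro
def go(x,y,z,yaw,cur=None):
    """grasp point target (mm), yaw deg: turn about tool axes, then shift in turned tool axes; returns commanded-like pose"""
    o=env.get_obs()
    p,r=(np.array(o["tool_pos"]),Ro.from_euler("xyz",o["tool_rot"],degrees=True)) if cur is None else cur
    q=Ro.from_euler("xyz",[180,0,yaw],degrees=True)
    t=np.array([x,y,z])/1000+[0,0,env.grip_depth]
    print("turn",(r.inv()*q).as_rotvec().round(3),"then shift mm",(q.inv().apply(t-p)*1000).round(1)); return t,q
E
python3 - <<'E'
from h import *
c=env.read_camera("top")
print(blobs(c,mask(c,(95,25,50),(120,120,200)),.014,1500,9000,(140,280,180,275)))
p=go(560,57,200,175);go(560,57,28,175,p)
E
```

```text
[([206.1, 225.3], [489.5, 284.2], [142.0, 203.0], 0.5)]
turn [-0.001 -0.    -0.346] then shift mm [-332.2 -505.7   40.7]
turn [0. 0. 0.] then shift mm [  0.  -0. 172.]
```

Request:
{"fn": "send_rows", "kwargs": {"xyz": [[0,0,0],[0,0,0],[0,0,0],[-0.0195,-0.0297,0],[-0.0195,-0.0297,0],[-0.0195,-0.0297,0],[-0.0195,-0.0297,0],[-0.0195,-0.0297,0],[-0.0195,-0.0297,0],[-0.0195,-0.0297,0],[-0.0195,-0.0297,0],[-0.0195,-0.0297,0],[-0.0195,-0.0297,0],[-0.0195,-0.0297,0],[-0.0195,-0.0297,0],[-0.0195,-0.0297,0],[-0.0195,-0.0297,0],[-0.0195,-0.0297,0],[-0.0195,-0.0297,0],[-0.0195,-0.0297,0]], "rotation": [[0,0,-0.115],[0,0,-0.115],[0,0,-0.115],[0,0,0],[0,0,0],[0,0,0],[0,0,0],[0,0,0],[0,0,0],[0,0,0],[0,0,0],[0,0,0],[0,0,0],[0,0,0],[0,0,0],[0,0,0],[0,0,0],[0,0,0],[0,0,0],[0,0,0]], "jaw": [0.65,0.65,0.65,0.65,0.65,0.65,0.65,0.65,0.65,0.65,0.65,0.65,0.65,0.65,0.65,0.65,0.65,0.65,0.65,0.65], "newtons": 20}}

```text
time_s: 2.25
tool_pos: [0.5591, 0.0562, 0.4049]
tool_rot: [180.0, 0.0, 174.9]
force: [0.4, 0.3, -0.2]
grip_width: 0.0567
grasp_force: 0.0
```

Run:
```python
from h import *
o=env.get_obs();print(o["time_s"],o["tool_pos"],o["tool_rot"],o["grip_width"],o["qpos"].round(0))
c=env.read_camera("scene")
im=c["image"];cv2.imwrite("pics/s1.png",cv2.resize(im[120:330,160:480],None,fx=2.4,fy=2.4,interpolation=cv2.INTER_CUBIC))
go(560,57,200,175)
```

```text
2.25 [0.55908466 0.05617748 0.4049022 ] [1.79982021e+02 2.21201028e-02 1.74923973e+02] 0.05668916907014539 [-26.   8.  19.  97.  -3.  76.  79.]
turn [-0.004  0.003 -0.009] then shift mm [ 1.7  7.6 41.4]
```

View pics/s1.png

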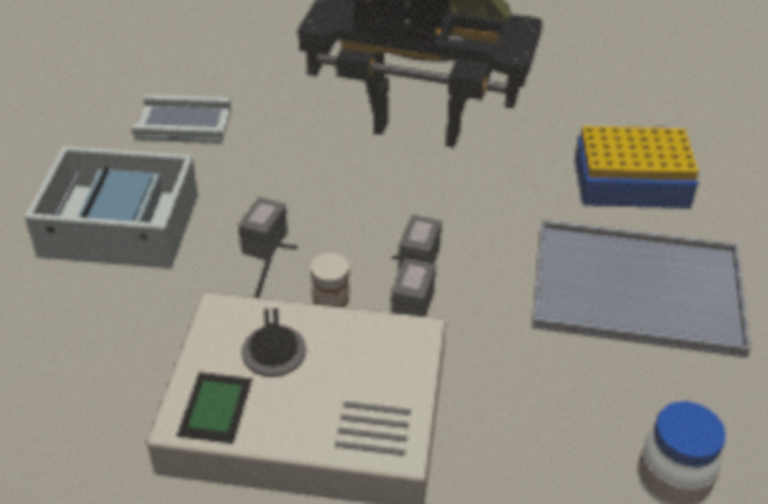

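The scene view shows the open gripper above and behind the boxes. The boxes are at (265,225), (420,240) and (412,285), and the jar is at (330,275). The gripper isn't touching anything.

Request:
{"fn": "send_rows", "kwargs": {"xyz": [[0,0,0],[0,0,0]], "rotation": [[0,0,0],[0,0,0]], "jaw": [0.65,0.65]}}

```text
time_s: 2.5
tool_pos: [0.5585, 0.058, 0.4046]
tool_rot: [180.0, -0.0, 174.9]
force: [-0.0, 1.1, -0.3]
grip_width: 0.0564
grasp_force: 0.0
```

Run:
```python
from h import *
p=go(560,57,200,175);go(560,57,28,175,p)
```

```text
turn [ 0.001 -0.001 -0.001] then shift mm [-1.6 -0.9 41.1]
turn [0. 0. 0.] then shift mm [  0.  -0. 172.]
```

Request:
{"fn": "send_rows", "kwargs": {"xyz": [[-0.001,-0.001,0.022],[0,0,0.022],[0,0,0.022],[0,0,0.022],[0,0,0.022],[0,0,0.022],[0,0,0.022],[0,0,0.022],[0,0,0.012],[0,0,0.012],[0,0,0.011],[0,0,0],[0,0,0],[0,0,0],[0,0,0],[0,0,0],[0,0,0]], "rotation": [[0,0,0],[0,0,0],[0,0,0],[0,0,0],[0,0,0],[0,0,0],[0,0,0],[0,0,0],[0,0,0],[0,0,0],[0,0,0],[0,0,0],[0,0,0],[0,0,0],[0,0,0],[0,0,0],[0,0,0]], "jaw": [0.65,0.65,0.65,0.65,0.65,0.65,0.65,0.65,0.65,0.65,0.65,0.65,0,0,0,0,0]}}

```text
time_s: 4.2
tool_pos: [0.5599, 0.0566, 0.1945]
tool_rot: [180.0, 0.1, 174.9]
force: [0.3, 0.0, 2.1]
grip_width: 0.0335
grasp_force: 20.0
```

Run:
```python
from h import *
o=env.get_obs();p=o["tool_pos"]*1000;print(p[2]-164)
q=go(p[0],p[1],110,175);q=go(524,328,110,175,q);go(524,328,36,175,q)
```

```text
30.46119636241974
turn [ 0.001  0.001 -0.001] then shift mm [  0.   0. -79.]
turn [0. 0. 0.] then shift mm [ 59.4 267.3   0. ]
turn [0. 0. 0.] then shift mm [ 0. -0. 74.]
```

Request:
{"fn": "send_rows", "kwargs": {"xyz": [[0,0,-0.02],[0,0,-0.02],[0,0,-0.02],[0,0,-0.02],[0.006,0.027,0],[0.006,0.027,0],[0.006,0.027,0],[0.006,0.027,0],[0.006,0.027,0],[0.006,0.027,0],[0.006,0.027,0],[0.006,0.027,0],[0.006,0.027,0],[0.005,0.024,0],[0,0,0],[0,0,0.025],[0,0,0.025],[0,0,0.01],[0,0,0.005]], "rotation": [[0,0,0],[0,0,0],[0,0,0],[0,0,0],[0,0,0],[0,0,0],[0,0,0],[0,0,0],[0,0,0],[0,0,0],[0,0,0],[0,0,0],[0,0,0],[0,0,0],[0,0,0],[0,0,0],[0,0,0],[0,0,0],[0,0,0]], "jaw": [0,0,0,0,0,0,0,0,0,0,0,0,0,0,0,0,0,0,0]}}

```text
time_s: 6.1
tool_pos: [0.5243, 0.3267, 0.2075]
tool_rot: [-179.9, -0.1, 174.9]
force: [-0.8, -0.4, -0.8]
grip_width: 0.034
grasp_force: 20.0
```

Request:
{"fn": "send_rows", "kwargs": {"xyz": [[0,0,0.004],[0,0,0.004],[0,0,0.002],[0,0,0]], "rotation": [[0,0,0],[0,0,0],[0,0,0],[0,0,0]], "jaw": [0,0,0,0]}}

```text
time_s: 6.5
tool_pos: [0.5246, 0.3276, 0.1991]
tool_rot: [180.0, 0.0, 174.9]
force: [-0.8, -0.8, -0.6]
grip_width: 0.0343
grasp_force: 20.0
```

Request:
{"fn": "send_rows", "kwargs": {"xyz": [[0,0,0],[0,0,0],[0,0,0],[0,0,-0.01],[0,0,-0.025],[0,0,-0.025],[0,0,-0.025]], "rotation": [[0,0,0],[0,0,0],[0,0,0],[0,0,0],[0,0,0],[0,0,0],[0,0,0]], "jaw": [0.5,0.5,0.5,0.65,0.65,0.65,0.65]}}

```text
time_s: 7.2
tool_pos: [0.5245, 0.3275, 0.2856]
tool_rot: [180.0, 0.0, 174.9]
force: [0.0, 1.1, -1.0]
grip_width: 0.0558
grasp_force: 0.0
```

```bash
cat >> h.py <<'E'
def look(c=None):
    c=c or env.read_camera("top")
    print("labels/jar:")
    for b in blobs(c,mask(c,(0,0,0),(180,255,105)),.035,100,1200,(260,405,170,260)): print(" dark",b)
    for b in blobs(c,mask(c,(0,0,140),(180,30,255)),.05,60,9000): print(" bright",b)
    return c
E
python3 - <<'E'
from h import *
look()
p=go(492.5,55,120,175);go(492.5,55,30,175,p)
E
```

```text
labels/jar:
 dark ([370.7, 205.2], [538.5, -111.1], [53.0, 140.0], 81.3)
 dark ([309.7, 180.2], [563.7, 25.8], [142.0, 98.0], 89.0)
turn [ 0.005  0.006 -0.002] then shift mm [   9.5 -275.2    7. ]
turn [0. 0. 0.] then shift mm [ 0. -0. 90.]
```

Run:
```python
from h import *
a=env.read_camera("scene")["image"][140:330,160:480];b=env.read_camera("top")["image"][80:330,150:500]
cv2.imwrite("pics/c2.png",np.vstack([cv2.resize(a,(500,297)),cv2.resize(b,(500,300))][:2]))
```

```text
(no output)
```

View pics/c2.png

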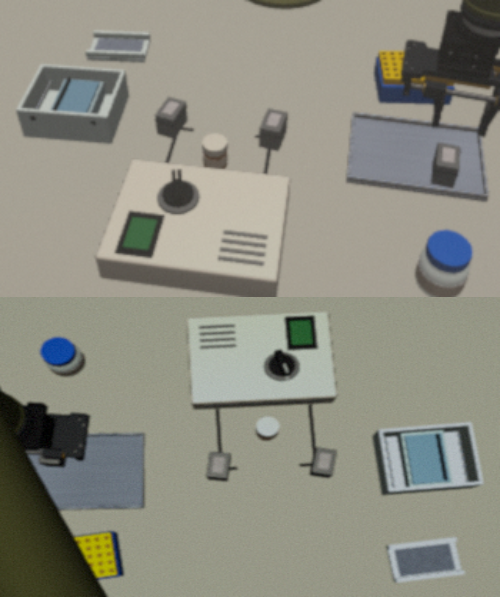

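The pictures show box 1 standing upright in the tray. The other box at (219,466), the jar at (267,427) and the last box at (323,461) haven't moved. Next is the front-left box.

Request:
{"fn": "send_rows", "kwargs": {"xyz": [[0.0008,-0.027,0],[0.0008,-0.027,0],[0.0008,-0.027,0],[0.0008,-0.027,0],[0.0008,-0.027,0],[0.0008,-0.027,0],[0.0008,-0.027,0],[0.0008,-0.027,0],[0.0008,-0.027,0],[0.0008,-0.027,0],[0,-0.0043,0],[0,0,0],[0,0,0]], "rotation": [[0,0,0],[0,0,0],[0,0,0],[0,0,0],[0,0,0],[0,0,0],[0,0,0],[0,0,0],[0,0,0],[0,0,0],[0,0,0],[0,0,0],[0,0,0]], "jaw": [0.65,0.65,0.65,0.65,0.65,0.65,0.65,0.65,0.65,0.65,0.65,0.65,0.65]}}

```text
time_s: 8.65
tool_pos: [0.4921, 0.0563, 0.2835]
tool_rot: [180.0, -0.0, 175.0]
force: [0.0, -0.2, 0.7]
grip_width: 0.0565
grasp_force: 0.0
```

Request:
{"fn": "send_rows", "kwargs": {"xyz": [[0,0,0.02],[0,0,0.02],[0,0,0.02],[0,0,0.02],[0,0,0.0115],[0,0,0],[0,0,0],[0,0,0],[0,0,0],[0,0,0]], "rotation": [[0,0,0],[0,0,0],[0,0,0],[0,0,0],[0,0,0],[0,0,0],[0,0,0],[0,0,0],[0,0,0],[0,0,0]], "jaw": [0.65,0.65,0.65,0.65,0.65,0.65,0,0,0,0]}}

```text
time_s: 9.65
tool_pos: [0.4926, 0.0552, 0.1931]
tool_rot: [180.0, 0.1, 174.9]
force: [-1.1, -0.2, 3.0]
grip_width: 0.0343
grasp_force: 20.0
```

Request:
{"fn": "send_rows", "kwargs": {"xyz": [[0,0,-0.02],[0,0,-0.02],[0,0,-0.02],[0,0,-0.02],[0.0062,0.0268,0],[0.0062,0.0268,0],[0.0062,0.0268,0],[0.0062,0.0268,0],[0.0062,0.0268,0],[0.0062,0.0268,0],[0.0062,0.0268,0],[0.0062,0.0268,0],[0.0062,0.0268,0],[0.0062,0.0268,0],[0,0,0],[0,0,0.025],[0,0,0.025],[0,0,0.01],[0,0,0.01],[0,0,0.005]], "rotation": [[0,0,0],[0,0,0],[0,0,0],[0,0,0],[0,0,0],[0,0,0],[0,0,0],[0,0,0],[0,0,0],[0,0,0],[0,0,0],[0,0,0],[0,0,0],[0,0,0],[0,0,0],[0,0,0],[0,0,0],[0,0,0],[0,0,0],[0,0,0]], "jaw": [0,0,0,0,0,0,0,0,0,0,0,0,0,0,0,0,0,0,0,0]}}

```text
time_s: 11.65
tool_pos: [0.4543, 0.3272, 0.197]
tool_rot: [-180.0, -0.0, 174.9]
force: [-1.0, -2.3, 16.1]
grip_width: 0.0342
grasp_force: 20.0
```

Request:
{"fn": "send_rows", "kwargs": {"xyz": [[0,0,0],[0,0,0]], "rotation": [[0,0,0],[0,0,0]], "jaw": [0,0]}}

```text
time_s: 11.85
tool_pos: [0.4546, 0.3277, 0.198]
tool_rot: [179.9, 0.1, 174.9]
force: [-0.3, -0.4, -0.6]
grip_width: 0.0337
grasp_force: 20.0
```

Request:
{"fn": "send_rows", "kwargs": {"xyz": [[0,0,0],[0,0,0],[0,0,0],[0,0,-0.01],[0,0,-0.025],[0,0,-0.025],[0,0,-0.025],[0,0,0]], "rotation": [[0,0,0],[0,0,0],[0,0,0],[0,0,0],[0,0,0],[0,0,0],[0,0,0],[0,0,0]], "jaw": [0.5,0.5,0.5,0.7,0.7,0.7,0.7,0.7]}}

```text
time_s: 12.65
tool_pos: [0.4555, 0.3284, 0.287]
tool_rot: [179.7, 0.3, 174.9]
force: [1.1, 0.6, -0.4]
grip_width: 0.0605
grasp_force: 0.0
```

Run:
```python
from h import *
p=go(564,-25,114,179);go(564,-25,30,179,p)
c=look()
```

```text
turn [ 0.006  0.006 -0.071] then shift mm [-114.6 -351.5    9.5]
turn [0. 0. 0.] then shift mm [ 0. -0. 84.]
labels/jar:
 dark ([370.7, 203.3], [538.7, -110.5], [53.0, 140.0], 82.4)
 dark ([310.1, 185.9], [548.4, 23.7], [147.0, 129.0], 89.0)
```

Run:
```python
from h import *
c=env.read_camera("top");b=cv2.GaussianBlur(c["image"],(0,0),1.0);h=cv2.cvtColor(b,cv2.COLOR_BGR2HSV)
for u,v in [(330,160),(337,188),(400,180)]:print(h[v,u])
m=cv2.inRange(h,(0,0,int(h[180,400,2]*1.1)),(180,24,255));
for x in blobs(c,m,.05,60,9000):print(x)
p=go(564,-25,114,179)
```

```text
[ 67  13 182]
[ 80  13 182]
[ 32  29 148]
([448.2, 298.5], [310.6, -264.9], [69.0, 108.0], 7.2)
([423.7, 219.3], [490.4, -224.0], [100.0, 23.0], 5.8)
([461.8, 223.4], [494.9, -288.8], [100.0, 89.0], 5.8)
([463.2, 197.5], [540.9, -310.5], [185.0, 93.0], 56.1)
([337.0, 186.5], [569.0, -26.0], [34.0, 36.0], 26.1)
([338.1, 129.8], [708.7, -16.7], [173.0, 235.0], 2.6)
turn [ 0.001  0.001 -0.071] then shift mm [-115.8 -350.7    5.8]
```

Request:
{"fn": "send_rows", "kwargs": {"xyz": [[0,0,0],[-0.0092,-0.027,0],[-0.0092,-0.027,0],[-0.0092,-0.027,0],[-0.0092,-0.027,0],[-0.0092,-0.027,0],[-0.0092,-0.027,0],[-0.0092,-0.027,0],[-0.0092,-0.027,0],[-0.0092,-0.027,0],[-0.0092,-0.027,0],[-0.0092,-0.027,0],[-0.0092,-0.027,0],[-0.0092,-0.027,0],[0,0,0],[0,0,0]], "rotation": [[0,0,-0.071],[0,0,0],[0,0,0],[0,0,0],[0,0,0],[0,0,0],[0,0,0],[0,0,0],[0,0,0],[0,0,0],[0,0,0],[0,0,0],[0,0,0],[0,0,0],[0,0,0],[0,0,0]], "jaw": [0.7,0.7,0.7,0.7,0.7,0.7,0.7,0.7,0.7,0.7,0.7,0.7,0.7,0.7,0.7,0.7]}}

```text
time_s: 14.35
tool_pos: [0.5671, -0.026, 0.2811]
tool_rot: [180.0, -0.1, 178.9]
force: [-0.3, 0.4, 0.0]
grip_width: 0.0609
grasp_force: 0.0
```

Request:
{"fn": "send_rows", "kwargs": {"xyz": [[0,0,0.02],[0,0,0.02],[0,0,0.02],[0,0,0.02],[0,0,0.0085],[0,0,0],[0,0,0],[0,0,0],[0,0,0],[0,0,0]], "rotation": [[0,0,0],[0,0,0],[0,0,0],[0,0,0],[0,0,0],[0,0,0],[0,0,0],[0,0,0],[0,0,0],[0,0,0]], "jaw": [0.7,0.7,0.7,0.7,0.7,0.7,0,0,0,0]}}

```text
time_s: 15.35
tool_pos: [0.5679, -0.0255, 0.1945]
tool_rot: [180.0, 0.1, 179.0]
force: [0.8, -0.0, 2.2]
grip_width: 0.0372
grasp_force: 20.2
```

Request:
{"fn": "send_rows", "kwargs": {"xyz": [[0,0,-0.02],[0,0,-0.02],[0,0,-0.02],[0,0,-0.02],[0.0049,0.0263,0],[0.0049,0.0263,0],[0.0049,0.0263,0],[0.0049,0.0263,0],[0.0049,0.0263,0],[0.0049,0.0263,0],[0.0049,0.0263,0],[0.0049,0.0263,0],[0.0049,0.0263,0],[0.0049,0.0263,0],[0,0,0],[0,0,0.025],[0,0,0.025],[0,0,0.01],[0,0,0.01],[0,0,0.0055]], "rotation": [[0,0,0],[0,0,0],[0,0,0],[0,0,0],[0,0,0],[0,0,0],[0,0,0],[0,0,0],[0,0,0],[0,0,0],[0,0,0],[0,0,0],[0,0,0],[0,0,0],[0,0,0],[0,0,0],[0,0,0],[0,0,0],[0,0,0],[0,0,0]], "jaw": [0,0,0,0,0,0,0,0,0,0,0,0,0,0,0,0,0,0,0,0]}}

```text
time_s: 17.35
tool_pos: [0.5234, 0.238, 0.1982]
tool_rot: [-180.0, -0.0, 179.0]
force: [-5.2, -4.8, 25.7]
grip_width: 0.0373
grasp_force: 20.0
```

Request:
{"fn": "send_rows", "kwargs": {"xyz": [[0,0,0],[0,0,0]], "rotation": [[0,0,0],[0,0,0]], "jaw": [0,0]}}

```text
time_s: 17.55
tool_pos: [0.5237, 0.2384, 0.199]
tool_rot: [180.0, 0.1, 179.0]
force: [0.6, -0.1, -0.8]
grip_width: 0.0378
grasp_force: 20.0
```

Request:
{"fn": "send_rows", "kwargs": {"xyz": [[0,0,0],[0,0,0],[0,0,0],[0,0,-0.01],[0,0,-0.025],[0,0,-0.025],[0,0,-0.025],[0,0,0]], "rotation": [[0,0,0],[0,0,0],[0,0,0],[0,0,0],[0,0,0],[0,0,0],[0,0,0],[0,0,0]], "jaw": [0.58,0.58,0.58,0.65,0.65,0.65,0.65,0.65]}}

```text
time_s: 18.35
tool_pos: [0.5247, 0.2388, 0.2881]
tool_rot: [179.8, 0.4, 179.0]
force: [0.6, 0.5, 0.9]
grip_width: 0.0563
grasp_force: 0.0
```

Run:
```python
from h import *
p=go(499,-115,114,172);go(499,-115,30,172,p)
look()
```

```text
turn [0.005 0.007 0.122] then shift mm [ -23.8 -354.    10.6]
turn [0. 0. 0.] then shift mm [ 0. -0. 84.]
labels/jar:
 dark ([371.1, 205.4], [538.5, -111.2], [53.0, 140.0], 81.3)
 dark ([309.8, 185.9], [548.4, 24.9], [144.0, 129.0], 89.0)
 bright ([159.4, 275.4], [395.8, 363.2], [291.0, 75.0], 2.8)
```

Request:
{"fn": "send_rows", "kwargs": {"xyz": [[0,0,0],[-0.0019,-0.0272,0],[-0.0019,-0.0272,0],[-0.0019,-0.0272,0],[-0.0019,-0.0272,0],[-0.0019,-0.0272,0],[-0.0019,-0.0272,0],[-0.0019,-0.0272,0],[-0.0019,-0.0272,0],[-0.0019,-0.0272,0],[-0.0019,-0.0272,0],[-0.0019,-0.0272,0],[-0.0019,-0.0272,0],[-0.0019,-0.0272,0],[0,0,0],[0,0,0]], "rotation": [[0,0,0.122],[0,0,0],[0,0,0],[0,0,0],[0,0,0],[0,0,0],[0,0,0],[0,0,0],[0,0,0],[0,0,0],[0,0,0],[0,0,0],[0,0,0],[0,0,0],[0,0,0],[0,0,0]], "jaw": [0.65,0.65,0.65,0.65,0.65,0.65,0.65,0.65,0.65,0.65,0.65,0.65,0.65,0.65,0.65,0.65]}}

```text
time_s: 20.0
tool_pos: [0.498, -0.1156, 0.2826]
tool_rot: [180.0, -0.1, 171.9]
force: [0.3, 0.7, -0.4]
grip_width: 0.0566
grasp_force: 0.0
```

Request:
{"fn": "send_rows", "kwargs": {"xyz": [[0,0,0.02],[0,0,0.02],[0,0,0.02],[0,0,0.02],[0,0,0.0095],[0,0,0],[0,0,0],[0,0,0],[0,0,0],[0,0,0]], "rotation": [[0,0,0],[0,0,0],[0,0,0],[0,0,0],[0,0,0],[0,0,0],[0,0,0],[0,0,0],[0,0,0],[0,0,0]], "jaw": [0.65,0.65,0.65,0.65,0.65,0.65,0,0,0,0]}}

```text
time_s: 21.0
tool_pos: [0.4988, -0.1154, 0.1945]
tool_rot: [180.0, 0.1, 172.0]
force: [-1.9, -0.3, 3.6]
grip_width: 0.0343
grasp_force: 19.6
```

Request:
{"fn": "send_rows", "kwargs": {"xyz": [[0,0,-0.02],[0,0,-0.02],[0,0,-0.02],[0,0,-0.02],[0.0072,0.0264,0],[0.0072,0.0264,0],[0.0072,0.0264,0],[0.0072,0.0264,0],[0.0072,0.0264,0],[0.0072,0.0264,0],[0.0072,0.0264,0],[0.0072,0.0264,0],[0.0072,0.0264,0],[0.0072,0.0264,0],[0.0072,0.0264,0],[0.0072,0.0264,0],[0.0072,0.0264,0],[0,0,0],[0,0,0]], "rotation": [[0,0,0],[0,0,0],[0,0,0],[0,0,0],[0,0,0],[0,0,0],[0,0,0],[0,0,0],[0,0,0],[0,0,0],[0,0,0],[0,0,0],[0,0,0],[0,0,0],[0,0,0],[0,0,0],[0,0,0],[0,0,0],[0,0,0]], "jaw": [0,0,0,0,0,0,0,0,0,0,0,0,0,0,0,0,0,0,0]}}

```text
time_s: 22.9
tool_pos: [0.4534, 0.2377, 0.2737]
tool_rot: [-180.0, 0.0, 172.1]
force: [0.9, -0.6, 0.1]
grip_width: 0.0339
grasp_force: 19.6
```

Request:
{"fn": "send_rows", "kwargs": {"xyz": [[0,0,0.02],[0,0,0.02],[0,0,0.02],[0,0,0.01],[0,0,0.0045],[0,0,0],[0,0,0],[0,0,0],[0,0,0],[0,0,-0.01],[0,0,-0.025],[0,0,-0.025],[0,0,-0.025],[0,0,0],[0,0,0]], "rotation": [[0,0,0],[0,0,0],[0,0,0],[0,0,0],[0,0,0],[0,0,0],[0,0,0],[0,0,0],[0,0,0],[0,0,0],[0,0,0],[0,0,0],[0,0,0],[0,0,0],[0,0,0]], "jaw": [0,0,0,0,0,0,0,0.5,0.5,0.5,0.6,0.6,0.6,0.6,0.6]}}

```text
time_s: 24.4
tool_pos: [0.4537, 0.2377, 0.2854]
tool_rot: [179.9, 0.1, 172.0]
force: [0.5, 0.8, -0.3]
grip_width: 0.0522
grasp_force: 0.0
```

Run:
```python
from h import *
a=env.read_camera("scene")["image"][150:270,360:500];c=env.read_camera("top");b=c["image"][170:255,395:500]
cv2.imwrite("pics/c3.png",np.vstack([cv2.resize(b,None,fx=4,fy=4,interpolation=cv2.INTER_CUBIC),cv2.resize(a,(420,240))]))
```

```text
(no output)
```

View pics/c3.png

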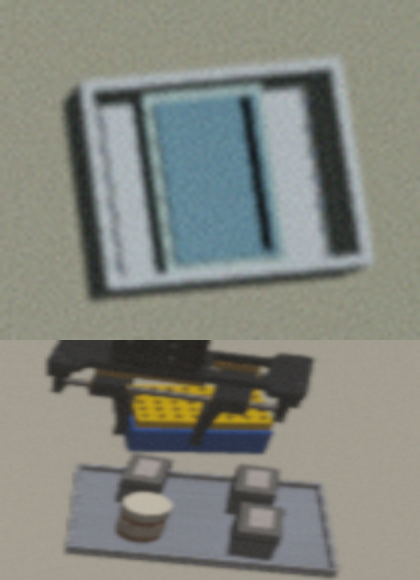

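The tray holds all four items upright. The tank hasn't moved: its top rim corners in the 4x crop are about (80,82), (342,56), (372,262) and (106,290).

Run:
```python
from h import *
c=env.read_camera("top")
T=lambda p:(395+(p[0]-1.5)/4,170+(p[1]-1.5)/4)
w=np.array([ray(c,*T(p),.06)[:2]*1000 for p in [(80,82),(342,56),(372,262),(106,290)]]);e=np.roll(w,-1,0)-w
print(w.round(1).tolist(),w.mean(0),np.linalg.norm(e,axis=1),np.degrees(np.arctan2(e[:,1],e[:,0])))
a=np.radians(5);C=w.mean(0);g=C+72*np.array([-np.sin(a),np.cos(a)]);print("grip",g)
p=go(g[0],g[1],122,184.5);go(g[0],g[1],52,184.5,p)
```

```text
[[555.0, -202.6], [567.8, -353.2], [448.9, -360.7], [435.4, -210.8]] [ 501.75583008 -281.85188265] [151.13081043 119.15095027 150.50203366 119.91818432] [ -85.14606293 -176.37284423   95.15056685    3.93644591]
grip [ 495.4806166  -210.12586439]
turn [-0.001 -0.001 -0.218] then shift mm [  -7.2 -449.5   -2.1]
turn [0. 0. 0.] then shift mm [ 0. -0. 70.]
```

Request:
{"fn": "send_rows", "kwargs": {"xyz": [[0,0,0],[0,0,0],[-0.0004,-0.0265,0],[-0.0004,-0.0265,0],[-0.0004,-0.0265,0],[-0.0004,-0.0265,0],[-0.0004,-0.0265,0],[-0.0004,-0.0265,0],[-0.0004,-0.0265,0],[-0.0004,-0.0265,0],[-0.0004,-0.0265,0],[-0.0004,-0.0265,0],[-0.0004,-0.0265,0],[-0.0004,-0.0265,0],[-0.0004,-0.0265,0],[-0.0004,-0.0265,0],[-0.0004,-0.0265,0],[-0.0004,-0.0265,0],[-0.0004,-0.0255,0],[0,0,0]], "rotation": [[0,0,-0.109],[0,0,-0.109],[0,0,0],[0,0,0],[0,0,0],[0,0,0],[0,0,0],[0,0,0],[0,0,0],[0,0,0],[0,0,0],[0,0,0],[0,0,0],[0,0,0],[0,0,0],[0,0,0],[0,0,0],[0,0,0],[0,0,0],[0,0,0]], "jaw": [0.28,0.28,0.28,0.28,0.28,0.28,0.28,0.28,0.28,0.28,0.28,0.28,0.28,0.28,0.28,0.28,0.28,0.28,0.28,0.28]}}

```text
time_s: 26.55
tool_pos: [0.4945, -0.2137, 0.2835]
tool_rot: [-179.9, -0.1, -175.8]
force: [-0.3, 0.0, 0.3]
grip_width: 0.0245
grasp_force: 0.0
```

Request:
{"fn": "send_rows", "kwargs": {"xyz": [[0,0,0],[0,0,0]], "rotation": [[0,0,0],[0,0,0]], "jaw": [0.28,0.28]}}

```text
time_s: 26.75
tool_pos: [0.4954, -0.2087, 0.2835]
tool_rot: [179.9, -0.1, -175.4]
force: [0.0, 0.3, -0.0]
grip_width: 0.0243
grasp_force: 0.0
```

Run:
```python
from h import *
print(env.get_obs()["qpos"].round(0))
p=go(495.5,-210.1,122,184.5)
c=env.read_camera("scene");cv2.imwrite("pics/c4.png",cv2.resize(c["image"][120:260,150:330],None,fx=4,fy=4,interpolation=cv2.INTER_CUBIC))
```

```text
[-10.  11.  33. 109.  -7.  62. 121.]
turn [ 0.001 -0.001  0.001] then shift mm [ 0.  -1.4 -2. ]
```

View pics/c4.png

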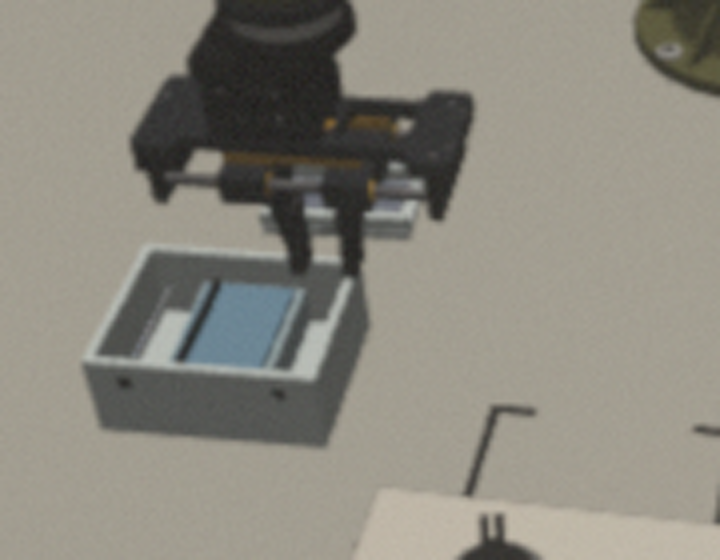

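The narrowly opened fingers straddle the tank's near-side wall, at crop (300,265) and (350,270), so I can descend and grip.

Request:
{"fn": "send_rows", "kwargs": {"xyz": [[0,-0.001,0.02],[0,0,0.02],[0,0,0.012],[0,0,0.008],[0,0,0.0065],[0,0,0],[0,0,0],[0,0,0],[0,0,0],[0,0,0]], "rotation": [[0,0,0],[0,0,0],[0,0,0],[0,0,0],[0,0,0],[0,0,0],[0,0,0],[0,0,0],[0,0,0],[0,0,0]], "jaw": [0.28,0.28,0.28,0.28,0.28,0.28,0,0,0,0], "newtons": 40}}

```text
time_s: 27.8
tool_pos: [0.4958, -0.2108, 0.2183]
tool_rot: [180.0, 0.0, -175.5]
force: [-0.4, 0.4, 2.4]
grip_width: 0.0058
grasp_force: 40.0
```

Run:
```python
from h import *
o=env.get_obs();print(o["tool_pos"],o["tool_rot"])
# tank yaw now assumed = tool yaw-180 ; target tank centre at bay less 6mm clearance in x, yaw 2.5
a=np.radians(2.5);S=np.array([709,-18.])
X=np.array([np.cos(a),np.sin(a)]);Y=np.array([-np.sin(a),np.cos(a)])
bay=S-150*X;print("bay",bay)
z=o["tool_pos"][2]*1000-164
for gap in (8,0):
  g=bay-gap*X+72*Y;print(g);p=go(g[0],g[1],z,182.5)
```

```text
[ 0.49578754 -0.21079854  0.21830786] [ 1.79969975e+02  4.99289412e-02 -1.75504329e+02]
bay [559.14276676 -24.5429081 ]
[548.0097851   47.03960875]
turn [0.001 0.001 0.035] then shift mm [-63.4 255.3   0.5]
[556.00217087  47.38856385]
turn [0.001 0.001 0.035] then shift mm [-71.4 255.3   0.5]
```

Request:
{"fn": "send_rows", "kwargs": {"xyz": [[0,0,0],[-0.0016,0.007,0],[-0.0032,0.0129,0],[-0.0032,0.0129,0],[-0.0032,0.0129,0],[-0.0032,0.0129,0],[-0.0032,0.0129,0],[-0.0032,0.0129,0],[-0.0032,0.0129,0],[-0.0032,0.0129,0],[-0.0032,0.0129,0],[-0.0032,0.0129,0],[-0.0032,0.0129,0],[-0.0032,0.0129,0],[-0.0032,0.0129,0],[-0.0032,0.0129,0],[-0.0032,0.0129,0],[-0.0032,0.0129,0],[-0.0032,0.0129,0],[-0.0032,0.0129,0]], "rotation": [[0,0,0.018],[0,0,0.017],[0,0,0],[0,0,0],[0,0,0],[0,0,0],[0,0,0],[0,0,0],[0,0,0],[0,0,0],[0,0,0],[0,0,0],[0,0,0],[0,0,0],[0,0,0],[0,0,0],[0,0,0],[0,0,0],[0,0,0],[0,0,0]], "jaw": [0,0,0,0,0,0,0,0,0,0,0,0,0,0,0,0,0,0,0,0]}}

```text
time_s: 29.8
tool_pos: [0.5442, 0.0305, 0.2183]
tool_rot: [-179.9, -0.0, -177.6]
force: [-1.0, -6.2, 6.5]
grip_width: 0.0056
grasp_force: 40.0
```

Request:
{"fn": "send_rows", "kwargs": {"xyz": [[-0.001,0.0085,0],[-0.001,0.007,0],[0,0,0],[0,0,0],[0,0,0]], "rotation": [[0,0,0],[0,0,0],[0,0,0],[0,0,0],[0,0,0]], "jaw": [0,0,0,0,0]}}

```text
time_s: 30.3
tool_pos: [0.5457, 0.0475, 0.2183]
tool_rot: [179.9, 0.1, -177.5]
force: [0.4, -1.5, 4.9]
grip_width: 0.0055
grasp_force: 40.0
```

Run:
```python
from h import *
o=env.get_obs();print(o["tool_pos"],o["tool_rot"],o["grip_width"])
z=o["tool_pos"][2]*1000-164
go(548,47,z,182.5);go(556,47.4,z,182.5)
c=env.read_camera("top");s=env.read_camera("scene")
cv2.imwrite("pics/c5.png",np.vstack([cv2.resize(c["image"][150:240,265:405],None,fx=4,fy=4,interpolation=cv2.INTER_CUBIC),cv2.resize(s["image"][190:250,220:360],None,fx=4,fy=4,interpolation=cv2.INTER_CUBIC)][:2])[:600])
```

```text
[0.5456671  0.04746006 0.21830094] [ 1.79926297e+02  5.01575887e-02 -1.77468281e+02] 0.005517635226253757
turn [0.001 0.001 0.001] then shift mm [-2.3 -0.6  0.5]
turn [0.001 0.001 0.001] then shift mm [-10.3  -0.5   0.5]
```

View pics/c5.png

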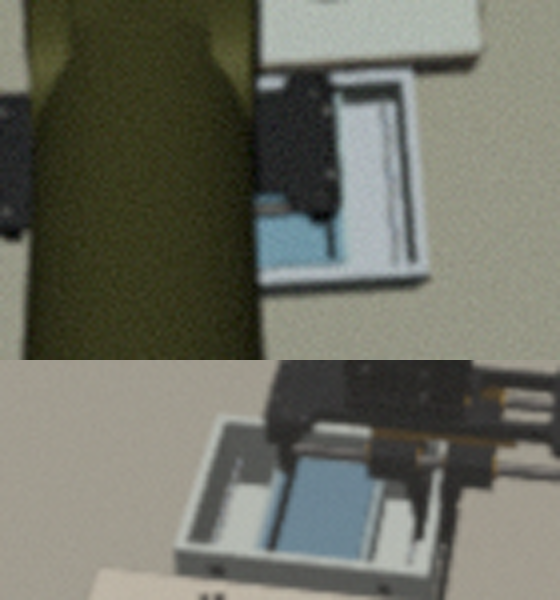

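The tank sits squarely just short of the supply's front, and the gripper is still on its left wall. I'll ease it in slowly while watching the force.

Request:
{"fn": "send_rows", "kwargs": {"xyz": [[-0.002,-0.0005,0],[-0.002,0,0],[-0.002,0,0],[-0.002,0,0],[0,0,0]], "rotation": [[0,0,0],[0,0,0],[0,0,0],[0,0,0],[0,0,0]], "jaw": [0,0,0,0,0]}}

```text
time_s: 30.9
tool_pos: [0.5522, 0.0475, 0.2183]
tool_rot: [179.9, -0.3, -177.5]
force: [-7.5, 0.5, 12.7]
grip_width: 0.0058
grasp_force: 40.1
```

Request:
{"fn": "send_rows", "kwargs": {"xyz": [[-0.001,0,0],[-0.001,0,0],[0,0,0]], "rotation": [[0,0,0],[0,0,0],[0,0,0]], "jaw": [0,0,0]}}

```text
time_s: 31.2
tool_pos: [0.5537, 0.0476, 0.2183]
tool_rot: [179.8, -0.4, -177.5]
force: [-8.5, -0.4, 13.5]
grip_width: 0.0055
grasp_force: 40.1
```

Request:
{"fn": "send_rows", "kwargs": {"xyz": [[-0.001,0,0],[-0.001,0,0],[0,0,0]], "rotation": [[0,0,0],[0,0,0],[0,0,0]], "jaw": [0,0,0]}}

```text
time_s: 31.5
tool_pos: [0.5559, 0.0476, 0.2183]
tool_rot: [179.9, -0.3, -177.5]
force: [-9.3, -0.9, 13.8]
grip_width: 0.0052
grasp_force: 40.1
```

Request:
{"fn": "send_rows", "kwargs": {"xyz": [[-0.001,0,0],[0,0,0]], "rotation": [[0,0,0],[0,0,0]], "jaw": [0,0]}}

```text
time_s: 31.7
tool_pos: [0.5563, 0.0476, 0.2183]
tool_rot: [179.8, -0.4, -177.5]
force: [-10.9, -0.6, 15.6]
grip_width: 0.0059
grasp_force: 40.1
```

Request:
{"fn": "send_rows", "kwargs": {"xyz": [[-0.001,0,0],[0,0,0]], "rotation": [[0,0,0],[0,0,0]], "jaw": [0,0]}}

```text
time_s: 31.9
tool_pos: [0.5573, 0.0476, 0.2183]
tool_rot: [179.8, -0.4, -177.5]
force: [-11.1, -0.8, 16.0]
grip_width: 0.0054
grasp_force: 40.1
```

Request:
{"fn": "send_rows", "kwargs": {"xyz": [[-0.001,0,0],[0,0,0]], "rotation": [[0,0,0],[0,0,0]], "jaw": [0,0]}}

```text
time_s: 32.1
tool_pos: [0.5577, 0.0476, 0.2182]
tool_rot: [179.8, -0.6, -177.5]
force: [-14.6, -0.6, 18.0]
grip_width: 0.0053
grasp_force: 40.1
```

Request:
{"fn": "send_rows", "kwargs": {"xyz": [[-0.001,0,0],[0,0,0]], "rotation": [[0,0,0],[0,0,0]], "jaw": [0,0]}}

```text
time_s: 32.3
tool_pos: [0.5581, 0.0476, 0.2182]
tool_rot: [179.8, -0.7, -177.5]
force: [-16.6, -0.8, 21.2]
grip_width: 0.0058
grasp_force: 40.0
```

Request:
{"fn": "send_rows", "kwargs": {"xyz": [[-0.001,0,0],[0,0,0]], "rotation": [[0,0,0],[0,0,0]], "jaw": [0,0]}}

```text
time_s: 32.5
tool_pos: [0.5585, 0.0476, 0.2182]
tool_rot: [179.8, -0.8, -177.5]
force: [-18.5, -1.8, 24.5]
grip_width: 0.0056
grasp_force: 40.0
```

Request:
{"fn": "send_rows", "kwargs": {"xyz": [[0.001,0,0],[0,0,0],[0,0,0],[0,0,0],[0,0,-0.01],[0,0,-0.02],[0,0,-0.025],[0,0,-0.03],[0,0,-0.03],[0,0.025,0],[0,0.025,0],[0,0.025,0],[0,0.025,0],[0,0.025,0],[0,0.025,0],[0,0.025,0],[0,0.025,0],[0,0.025,0],[0,0,0],[0,0,0]], "rotation": [[0,0,0],[0,0,0],[0,0,0],[0,0,0],[0,0,0],[0,0,0],[0,0,0],[0,0,0],[0,0,0],[0,0,0],[0,0,0],[0,0,0],[0,0,0],[0,0,0],[0,0,0],[0,0,0],[0,0,0],[0,0,0],[0,0,0],[0,0,0]], "jaw": [0,0.28,0.28,0.28,0.28,0.28,0.28,0.28,0.28,0.28,0.28,0.28,0.28,0.28,0.28,0.28,0.28,0.28,0.28,0.28], "newtons": 30}}

```text
time_s: 34.5
tool_pos: [0.5517, 0.2715, 0.333]
tool_rot: [-180.0, 0.0, -177.5]
force: [-0.5, -0.2, -0.0]
grip_width: 0.0245
grasp_force: 0.0
```

Run:
```python
from h import *
c=env.read_camera("top");print(env.get_obs()["tool_pos"])
cv2.imwrite("pics/c6.png",cv2.resize(c["image"][90:240,265:405],None,fx=4,fy=4,interpolation=cv2.INTER_CUBIC))
```

```text
[0.55204433 0.270322   0.33298753]
```

View pics/c6.png

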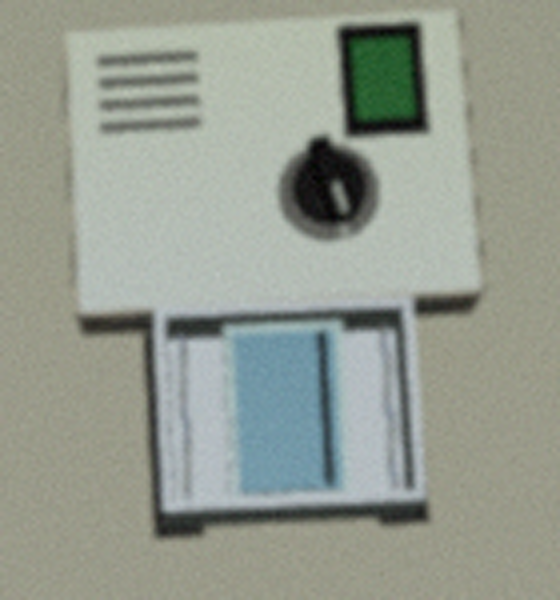

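Run:
```python
from h import *
c=env.read_camera("top")
T=lambda p:(265+(p[0]-1.5)/4,90+(p[1]-1.5)/4)
W=lambda P,z:np.array([ray(c,*T(p),z)[:2]*1000 for p in P])
t=W([(152,311),(414,299),(428,499),(160,514)],.06);s=W([(68,33),(459,11),(481,293),(80,315)],.05)
for n,w in(("tank",t),("sup",s)):
    e=np.roll(w,-1,0)-w;print(n,w.mean(0).round(1),np.linalg.norm(e,axis=1).round(0),np.degrees(np.arctan2(e[:,1],e[:,0])).round(1))
f=(s[3]-s[2]);a=np.arctan2(f[1],f[0])-np.pi/2
X=np.array([np.cos(a),np.sin(a)]);Y=np.array([-X[1],X[0]]);S=s.mean(0)
print(np.degrees(a),[( (p-S)@X,(p-S)@Y) for p in t],(t.mean(0)-S)@X,(t.mean(0)-S)@Y)
k=W([(319,141),(348,217)],.084);print("bar",k,k.mean(0),np.degrees(np.arctan2(*(k[0]-k[1])[::-1])));print("disc/pod",W([(329,192)],.056))
m=mask(c,(0,0,0),(180,255,70))
for z in(.064,.074,.084):print(z,blobs(c,m,z,60,3000,(330,365,115,155)))
```

```text
tank [556.3 -24.3] [152. 118. 152. 119.] [ -88.3 -178.1   92.3    1.6]
sup [706.5 -18.3] [235. 176. 235. 175.] [ -87.7 -178.1   92.3    2.2]
2.271777152937381 [(np.float64(-90.40813676541784), np.float64(75.33877005170747)), (np.float64(-91.82661203579922), np.float64(-76.53467612445894)), (np.float64(-209.4162111829006), np.float64(-75.68517026927213)), (np.float64(-209.6066175150241), np.float64(76.71691758514311))] -150.31439437478542 -0.041039689220127046
bar [[706.31491494 -44.54191694]
 [660.36626302 -59.92101161]] [683.34058898 -52.23146427] 18.50548439495556
disc/pod [[684.72234614 -51.23726213]]
0.064 [([346.7, 136.2], [684.7, -50.9], [44.0, 46.0], 56.3)]
0.074 [([346.7, 136.2], [681.4, -50.3], [44.0, 45.0], 56.3)]
0.084 [([346.7, 136.2], [678.1, -49.7], [44.0, 45.0], 56.3)]
```

The tank is flush and centred: its offset from the supply is -150.3 mm along x and 0.0 mm along y, and it sits parallel. Before gripping, I'll check the knob bar's pose in the scene view.

Run:
```python
from h import *
c=env.read_camera("scene");im=c["image"];a=np.radians(17)
K=np.array([.6845,-.0512]);X=np.array([np.cos(a),np.sin(a)]);Y=np.array([-X[1],X[0]])
P=[proj(c,[*(K+i*.025*X+j*.0065*Y),.084]) for i,j in((1,1),(1,-1),(-1,-1),(-1,1))]
u0,v0=235,235;big=cv2.resize(im[v0:v0+60,u0:u0+80],None,fx=8,fy=8,interpolation=cv2.INTER_CUBIC)
for p in P: cv2.circle(big,tuple(int(x) for x in ((p-[u0,v0]+.5)*8)),4,(0,0,255),1)
cv2.imwrite("pics/c7.png",big)
q=go(684.5,-51.2,169,197);go(684.5,-51.2,85,197,q)
```

```text
turn [-0.001  0.    -0.256] then shift mm [ -32.7 -345.4    0.5]
turn [0. 0. 0.] then shift mm [ 0. -0. 84.]
```

View pics/c7.png

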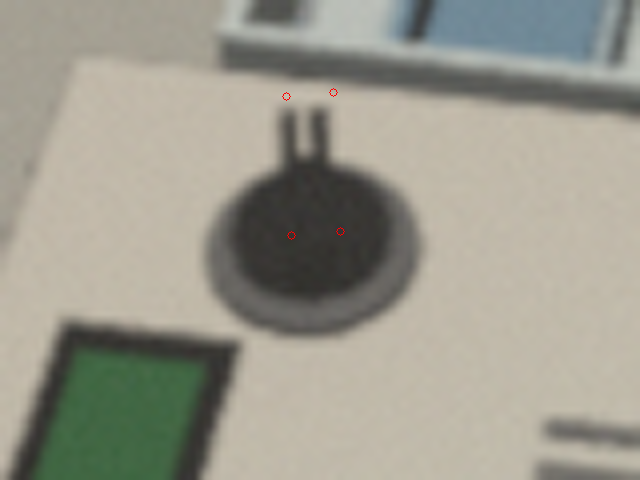

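The scene view shows the bar's stripe edges at about x=282 and x=330, which matches the predicted corners sideways. I'll cross-check the knob centre using the disc ellipse centre at (311,230) in the crop.

Run:
```python
from h import *
c=env.read_camera("scene")
T=lambda x,y:(235+(x+.5)/8-.5,235+(y+.5)/8-.5)
print(ray(c,*T(311,230),.064),ray(c,*T(313,241),.056))
for p in((306,106),(306,110)):print("end",ray(c,*T(*p),.084))
q=go(684.5,-51.2,169,197)
```

```text
[ 0.69145001 -0.05107141  0.064     ] [ 0.68864998 -0.05177321  0.056     ]
end [ 0.66505862 -0.05828738  0.084     ]
end [ 0.66649198 -0.05790061  0.084     ]
turn [-0.     0.    -0.256] then shift mm [ -32.7 -345.4    0.5]
```

Request:
{"fn": "send_rows", "kwargs": {"xyz": [[0,0,0],[0,0,0],[-0.0027,-0.0266,0],[-0.0027,-0.0266,0],[-0.0027,-0.0266,0],[-0.0027,-0.0266,0],[-0.0027,-0.0266,0],[-0.0027,-0.0266,0],[-0.0027,-0.0266,0],[-0.0027,-0.0266,0],[-0.0027,-0.0266,0],[-0.0027,-0.0266,0],[-0.0027,-0.0266,0],[-0.0027,-0.0266,0],[-0.0027,-0.0266,0],[0,0,0],[0,0,0],[0,0,0]], "rotation": [[0,0,-0.128],[0,0,-0.128],[0,0,0],[0,0,0],[0,0,0],[0,0,0],[0,0,0],[0,0,0],[0,0,0],[0,0,0],[0,0,0],[0,0,0],[0,0,0],[0,0,0],[0,0,0],[0,0,0],[0,0,0],[0,0,0]], "jaw": [0.46,0.46,0.46,0.46,0.46,0.46,0.46,0.46,0.46,0.46,0.46,0.46,0.46,0.46,0.46,0.46,0.46,0.46]}}

```text
time_s: 36.5
tool_pos: [0.6871, -0.0481, 0.3327]
tool_rot: [179.9, 0.0, -162.8]
force: [-0.6, 0.8, -0.3]
grip_width: 0.0397
grasp_force: 0.0
```

Run:
```python
from h import *
print(env.get_obs()["qpos"].round(0));go(687,-51.2,85,197)
```

```text
[-16.  26.  24.  83. -11.  73. 117.]
turn [0.001 0.    0.003] then shift mm [ 1.  -3.  84.2]
```

Request:
{"fn": "send_rows", "kwargs": {"xyz": [[0.001,-0.003,0.02],[0,0,0.02],[0,0,0.02],[0,0,0.012],[0,0,0.007],[0,0,0.005],[0,0,0],[0,0,0]], "rotation": [[0,0,0],[0,0,0],[0,0,0],[0,0,0],[0,0,0],[0,0,0],[0,0,0],[0,0,0]], "jaw": [0.46,0.46,0.46,0.46,0.46,0.46,0.46,0.46]}}

```text
time_s: 37.3
tool_pos: [0.6876, -0.0522, 0.2496]
tool_rot: [-180.0, 0.1, -162.9]
force: [0.4, -0.5, 0.6]
grip_width: 0.0396
grasp_force: 0.0
```

Request:
{"fn": "send_rows", "kwargs": {"xyz": [[0,0,0],[0,0,0],[0,0,0],[0,0,0],[0,0,0]], "rotation": [[0,0,0],[0,0,0],[0,0,0],[0,0,0],[0,0,0]], "jaw": [0,0,0,0,0], "newtons": 30}}

```text
time_s: 37.8
tool_pos: [0.6871, -0.0512, 0.249]
tool_rot: [179.9, -0.0, -162.8]
force: [-1.2, 1.6, 1.7]
grip_width: 0.0129
grasp_force: 30.0
```

Gripped at 12.9 mm with low side force, so the centring is good. Now I'll twist it clockwise.

Request:
{"fn": "send_rows", "kwargs": {"xyz": [[0,0,0],[0,0,0],[0,0,0],[0,0,0],[0,0,0],[0,0,0],[0,0,0],[0,0,0],[0,0,0],[0,0,0],[0,0,0]], "rotation": [[0,0,0.11],[0,0,0.11],[0,0,0.11],[0,0,0.11],[0,0,0.11],[0,0,0.11],[0,0,0.11],[0,0,0.11],[0,0,0.11],[0,0,0.11],[0,0,0]], "jaw": [0,0,0,0,0,0,0,0,0,0,0], "newtons": 40}}

```text
time_s: 38.9
tool_pos: [0.6872, -0.0511, 0.249]
tool_rot: [180.0, -0.1, 134.2]
force: [-2.6, 2.0, 1.8]
grip_width: 0.0127
grasp_force: 40.0
```

Run:
```python
from h import *
o=env.get_obs();print(o["wrist_torque"],o["qpos"].round(1),o["tool_rot"])
```

```text
[0.4876389  0.46750438 0.11068059] [-23.9  32.9  35.9  87.9 -20.5  65.9  60.3] [ 1.79985866e+02 -6.43214615e-02  1.34175749e+02]
```

Request:
{"fn": "send_rows", "kwargs": {"xyz": [[0,0,0],[0,0,0],[0,0,0],[0,0,0]], "rotation": [[0,0,0.05],[0,0,0.05],[0,0,0.03],[0,0,0]], "jaw": [0,0,0,0]}}

```text
time_s: 39.3
tool_pos: [0.6872, -0.0512, 0.249]
tool_rot: [180.0, -0.1, 126.9]
force: [-1.8, 4.2, 3.4]
grip_width: 0.0128
grasp_force: 40.2
```

Run:
```python
from h import *
o=env.get_obs();print(o["wrist_torque"],o["qpos"].round(1),o["tool_rot"])
```

```text
[0.75337273 0.65620915 0.41928139] [-24.9  33.3  37.4  87.9 -21.5  66.1  53.6] [ 1.79982367e+02 -7.55748997e-02  1.26851235e+02]
```

The torque jumped from 0.11 to 0.42 N m at about 70°, so the knob is at its stop. I'll press a hair more, hold, then release and lift.

Request:
{"fn": "send_rows", "kwargs": {"xyz": [[0,0,0],[0,0,0],[0,0,0],[0,0,0],[0,0,0],[0,0,0],[0,0,0],[0,0,0],[0,0,0],[0,0,0]], "rotation": [[0,0,0.03],[0,0,0],[0,0,0],[0,0,0],[0,0,0],[0,0,0],[0,0,0],[0,0,0],[0,0,0],[0,0,0]], "jaw": [0,0,0,0,0,0,0,0,0,0]}}

```text
time_s: 40.3
tool_pos: [0.6872, -0.0512, 0.2489]
tool_rot: [180.0, -0.1, 125.1]
force: [-3.8, 3.9, 3.8]
grip_width: 0.0127
grasp_force: 40.6
```

Run:
```python
from h import *
o=env.get_obs();print(o["wrist_torque"],o["tool_rot"])
```

```text
[0.902549   0.68871786 0.67603931] [ 1.79986935e+02 -7.98229477e-02  1.25071192e+02]
```

Request:
{"fn": "send_rows", "kwargs": {"xyz": [[0,0,0],[0,0,0],[0,0,-0.02],[0,0,-0.03],[0,0,-0.03],[0,0,-0.03],[0,0,0],[0.02,0.02,0],[0.02,0.02,0],[0.02,0.02,0],[0.02,0.02,0],[0.02,0.02,0],[0.02,0.02,0],[0.02,0.02,0],[0.02,0.02,0],[0.02,0.02,0],[0,0,0],[0,0,0],[0,0,0],[0,0,0]], "rotation": [[0,0,0],[0,0,0],[0,0,0],[0,0,0],[0,0,0],[0,0,0],[0,0,0],[0,0,0],[0,0,0],[0,0,0],[0,0,0],[0,0,0],[0,0,0],[0,0,0],[0,0,0],[0,0,0],[0,0,0],[0,0,0],[0,0,0],[0,0,0]], "jaw": [1,1,1,1,1,1,1,1,1,1,1,1,1,1,1,1,1,1,1,1]}}

```text
time_s: 42.3
tool_pos: [0.7319, 0.1961, 0.3588]
tool_rot: [-180.0, 0.1, 124.8]
force: [-0.0, 0.3, -0.6]
grip_width: 0.0872
grasp_force: 0.0
```

Run:
```python
from h import *
print(env.get_obs()["tool_pos"])
c=env.read_camera("top")["image"][85:320,150:450];s=env.read_camera("scene")["image"][130:330,180:480]
cv2.imwrite("pics/c8.png",np.vstack([cv2.resize(c,(420,320)),cv2.resize(s,(420,280))]))
```

```text
[0.73191887 0.19611786 0.35876282]
```

View pics/c8.png

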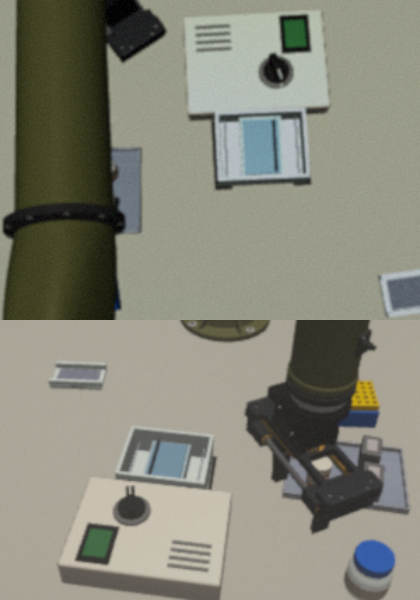

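The knob has sprung back and the tank is in place. I'll swing the arm aside for a final look at the tray.

Request:
{"fn": "send_rows", "kwargs": {"xyz": [[-0.015,-0.0225,0],[-0.015,-0.0225,0],[-0.015,-0.0225,0],[-0.015,-0.0225,0],[-0.015,-0.0225,0],[-0.015,-0.0225,0],[-0.015,-0.0225,0],[-0.015,-0.0225,0],[-0.015,-0.0225,0],[-0.015,-0.0225,0],[-0.015,-0.0225,0],[-0.015,-0.0225,0],[-0.015,-0.0225,0],[-0.015,-0.0225,0],[0,0,0],[0,0,0],[0,0,0]], "rotation": [[0,0,0],[0,0,0],[0,0,0],[0,0,0],[0,0,0],[0,0,0],[0,0,0],[0,0,0],[0,0,0],[0,0,0],[0,0,0],[0,0,0],[0,0,0],[0,0,0],[0,0,0],[0,0,0],[0,0,0]], "jaw": [1,1,1,1,1,1,1,1,1,1,1,1,1,1,1,1,1]}}

```text
time_s: 44.1
tool_pos: [0.5941, -0.1531, 0.3588]
tool_rot: [179.9, -0.0, 125.0]
force: [0.0, 0.1, -0.4]
grip_width: 0.0869
grasp_force: 0.0
```

Run:
```python
from h import *
c=env.read_camera("top")["image"][85:320,150:450];s=env.read_camera("scene")["image"][130:330,180:480]
cv2.imwrite("pics/c9.png",np.vstack([cv2.resize(c,(420,320)),cv2.resize(s,(420,280))]))
```

```text
(no output)
```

View pics/c9.png

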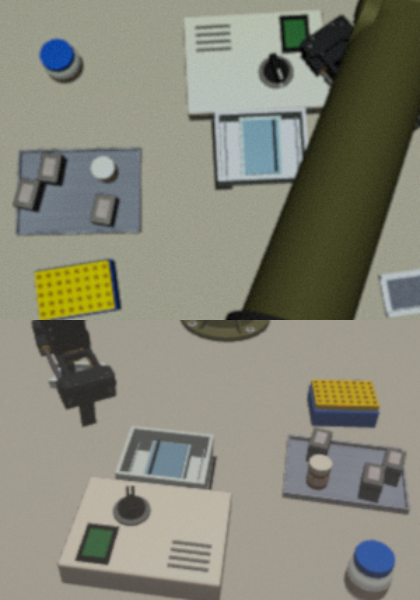

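One box in the tray, at (28,193) in the crop, has been knocked towards the left wall. I'll look closer.

Run:
```python
from h import *
c=env.read_camera("top");s=env.read_camera("scene")
cv2.imwrite("pics/c10.png",np.hstack([cv2.resize(c["image"][185:260,155:255],None,fx=4,fy=4,interpolation=cv2.INTER_CUBIC),cv2.resize(s["image"][205:280,400:480],None,fx=4,fy=4,interpolation=cv2.INTER_CUBIC)]))
```

```text
(no output)
```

View pics/c10.png

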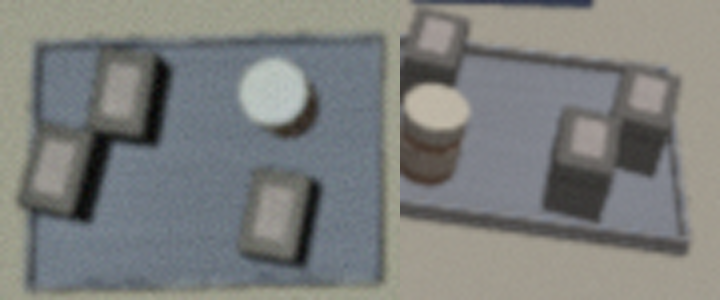

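Run:
```python
from h import *
c=env.read_camera("top");s=env.read_camera("scene")
T=lambda p:(155+(p[0]-1.5)/4,185+(p[1]-1.5)/4)
W=lambda P,z:np.array([ray(c,*T(p),z)[:2]*1000 for p in P]).round(1)
w=W([(42,126),(94,134),(72,213),(22,205)],.048);print(w.tolist(),w.mean(0))
print(np.degrees(np.arctan2(*(w[0]-w[3])[::-1])),np.linalg.norm(w-np.roll(w,1,0),axis=1))
print("label",W([(56,170),(124,90),(270,210)],.048).tolist(),"tray",W([(36,44),(382,38),(382,284),(28,290)],.014).tolist())
S=lambda p:ray(s,400+(p[0]-400-1.5)/4,205+(p[1]-1.5)/4,.048)[:2]*1000
print("scene labels",S((650,92)),S((590,137)))
print(proj(s,[.47,.37,.014]))
```

```text
[[505.7, 371.8], [500.6, 341.6], [455.0, 352.5], [460.1, 381.3]] [480.35 361.8 ]
-11.768288932020655 [46.57907255 30.62760193 46.88464567 29.24807686]
label [[480.0, 362.7], [526.1, 325.2], [455.0, 239.2]] tray [[561.4, 387.8], [561.7, 180.7], [415.0, 179.2], [414.6, 386.2]]
scene labels [481.96896088 364.38446066] [527.47602439 327.20452027]
[460.98162157 234.28632081]
```

The box was nudged to (481, 363) mm. Both views put its top at the same height as its neighbour's, so it's upright on the tray floor and within the walls. Everything else is in place, so I'm handing in.

```bash
python3 -c "
from cell import env
print(env.sign_off())"
```

```text
the job is handed in; nothing more can be done
None
```

The job is handed in (no verdict came back): one jar and three boxes stand upright in the tray, one of them shifted about 4 cm against the left wall since I placed it; the tank is flush and centred, and the start knob was held at its stop and sprang back.

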